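# Switch on and zero the kitchen scale

## Task

Get the kitchen scale ready for weighing into the bowl that stands on it: with the fingertips, gently press the round key to switch it on and let it spring back up, then gently press the long bar key in the same way to zero the scale. Leave the square key alone, leave the bowl on the weighing plate and do not disturb the things standing around.

Things in the scene. Friction and masses are not known exactly. Their poses are not given: they have to be found in the camera images.
- kitchen_scale: White kitchen scale, 300 mm long (x), 190 mm wide (y), body top 26 mm above the worktop; it does not move. Origin: centre of its underside; x points from the key console (near end, towards the robot) to the steel weighing plate, z up. The plate, 176x176 mm, top at z = 34 mm, is centred at x = +55 mm; a blank display lies between plate and keys.
- round_key: Key with a round white cap, 24 mm in diameter. On a black bezel, 46x46x4 mm, on the scale's console. Origin: centre of the bezel's underside, 26 mm above the worktop; axes as the scale's. The cap is centred; its top rests 14 mm above the origin. Three keys stand in a row across the scale's near end, 55 mm apart, at scale x = -112 mm; their order varies.
- long_key: Key with a long white bar cap, 42 mm along the scale's x, 16 mm along its y. On a black bezel, 46x46x4 mm, on the scale's console. Origin: centre of the bezel's underside, 26 mm above the worktop; axes as the scale's. The cap is centred; its top rests 14 mm above the origin. Three keys stand in a row across the scale's near end, 55 mm apart, at scale x = -112 mm; their order varies.
- square_key: Key with a large square white cap, 34x34 mm; to be left alone. On a black bezel, 46x46x4 mm, on the scale's console. Origin: centre of the bezel's underside, 26 mm above the worktop; axes as the scale's. The cap is centred; its top rests 14 mm above the origin. Three keys stand in a row across the scale's near end, 55 mm apart, at scale x = -112 mm; their order varies.
- round_key_cap (a joint): Travel of that key's cap straight down, in m: 0 up, 0.007 at the stop; the scale counts it as pressed beyond 0.003. Spring return: about 1.6 N to start it moving, 4 N at 0.003, 7.2 N at the stop.
- long_key_cap (a joint): Travel of that key's cap straight down, in m: 0 up, 0.007 at the stop; the scale counts it as pressed beyond 0.003. Spring return: about 1.6 N to start it moving, 4 N at 0.003, 7.2 N at the stop.
- square_key_cap (a joint): Travel of that key's cap straight down, in m: 0 up, 0.007 at the stop; the scale counts it as pressed beyond 0.003. Spring return: about 1.6 N to start it moving, 4 N at 0.003, 7.2 N at the stop.
- round_key_top (a point): Centre of the round cap's top face; moves with the cap.
- long_key_top (a point): Centre of the long cap's top face; moves with the cap.
- square_key_top (a point): Centre of the square cap's top face; moves with the cap.
- bowl: Blue glazed bowl, 136 mm across the rim, 94 mm high, standing loose on the weighing plate, its rim 128 mm above the worktop and about 100 mm from the key centres. Origin at the centre of its underside.
- jam_jar: Jam jar with a lid, 62 mm in diameter, 86 mm high, loose on the worktop beside the scale. Origin at the centre of its underside.
- flat_tin: Flat round tin, 86 mm in diameter, 40 mm high, loose on the worktop beside the scale. Origin at the centre of its underside.
- spice_jar: Slim spice jar with a screw cap, 46 mm in diameter, 106 mm high, loose on the worktop beside the scale. Origin at the centre of its underside.
There are look-alikes about, which are no part of the job. Of the things that look like the jam_jar, the middle-sized one is meant.

How it is judged:
By the outcome, as a careful person would: the job done as asked, in the order asked, and still so for the second after the job is handed in, with the robot touching nothing.
It also fails if it takes over 35 s, if anything falls off the work surface, if the arm or the gripper's body presses on something with over 40 N, if the wrist force passes 120 N, or if a joint passes its speed limit or range.

## Robot

A 6-joint arm with a two-finger parallel gripper is mounted at the origin on a cart in front of the work surface, level with it; the furniture and walls round the work are solid. World frame = base frame: x ahead of the robot, y to its left, z up, the work surface at z = 0. Lengths are in m, angles in degrees, forces in N, time in s.
With the tool pointing down it reaches from about 0.35 to 0.95 m from the base axis. Payload 17.4 kg.
Tool frame: the origin (TCP) lies at the very end of the fingers, on their centre line; the grasp point (between the pads) lies 19 mm behind it; z points along the fingers, y is the line along which they close (so a half turn about z gives the same grasp; the last joint's range is limited). The gripper opens to 93 mm and grips with 3 to 60 N. Pads are 15 mm wide; open, the fingers measure 128 mm over their backs; the gripper's body (75 mm by 188 mm) begins 65 mm behind the grasp point.
Start: joints at [-77.796, 6.646, 82.598, -0, 90.757, -2.166], TCP at [0.168, -0.654, 0.219] pointing down, gripper open.
Joint ranges: [-162.19, 162.19], [-47.58, 125.68], [4.15, 143.07], [-65.23, 245.23], [0.69, 171.88], [-170.13, 170.13]. Speed limits (degrees/s): [108.29, 108.29, 127.2, 180, 180, 180].

## Interface

Orientations are given as a 3x3 rotation matrix whose columns are the frame's x, y, z axes.
In Python, from cell import ctrl, cams, sign_off gives the robot as it stands.
- The arm moves only by the tool jog_arm, never from a script. Its argument "motion" is a list of rows, each a list of 7 numbers: the shift along the tool's x, y, z each as a share of 0.05 m, from -1 to 1, then the turn, a rotation vector about the tool's x, y, z each as a share of 0.5 rad, from -1 to 1, then the opening, from 0 (shut) to 1 (fully open). In form: [[dx, dy, dz, ax, ay, az, claw], ...]. A call has 1 to 10 rows; each row shifts and turns the commanded pose from where the row before left it, along the tool's axes as they then stand; what a row does not reach is not made up. A row lasts 1/10 s, in which the tool goes at most 50 mm and 8.59 degrees, less where a joint would pass 70% of its speed; a pose out of reach is approached as far as the arm can. A call with a number of a shift or a turn outside -1 to 1 is refused whole. A call with a gripper value outside its range is refused whole. The fingers move at their own pace and stop on an object; "squeeze" is the grip in N (left out, the last holds). Time passes only in rows, so rows that do not move let the fingers close. It gives the time, the measured TCP pose, the force, the opening and the grip force at its end, in the units of the state.
- ctrl.observe(): the state, without advancing time (a new reading comes with each control period).
- cams.snapshot(name): name is "scene" or "top" or "wrist"; returns (picture, depth): 400x640x3 uint8, red, green, blue; 400x640 float32, m along the optical axis (not along the pixel's ray), 0 where there is no reading.
- cams.camera_params(name): a dict with "fx", "fy", "cx", "cy" (pixels), "R" (3x3) and "t" (3): a world point X has camera coordinates R X + t. Camera axes: x right, y down, z forward; pixel columns grow to the right and rows downward; lengths in m; the calibration is good to about 2 mm. A picture is of the moment at which its call begins: read the wrist's pose just before it. camera_params takes no time and is no camera call; for the wrist camera it gives the pose at the moment of the call.
- sign_off(): hands the job in; it is judged then, once.
The state is a dict: "time": time; "joint_positions": joint angles; "qd": joint speeds; "effort": joint torques, N m; "position": TCP position; "ee_rot": TCP orientation; "force": force on the tool from outside, world axes, zero at the start; "wrist_torque": the same for the moment, N m; "opening": opening from 0.0 (shut) to 1.0 (fully open); "grasp_force": force on a finger pad.
Only numpy, scipy, OpenCV 4.12 (cv2) and the standard library are available. Lean on these libraries where they do the work, as an engineer would, in place of code of your own. Each camera call takes 0.05 s, during which the arm holds its last target. There are 200 camera calls.

## Working session

There is one attempt and no reset: what is moved stays moved. The work goes in short steps, Python scripts to look and compute and a tool call to move; the robot and the scene stay as the last step left them, time stands still between calls to the robot, and variables do not carry over. Pictures are saved under pics/ and viewed, at most 10 in all, crops included, and the job is handed in when it is done.

Besides the shell and the picture viewer there is one more tool, called after "Emit:" as name([rows], argument=value, ...), one row to a line, values as JSON. jog_arm: Moves the arm, as the interface text tells. Shift numbers are shares of 0.05 m and turn numbers shares of 0.5 rad, none past 1 either way. Its arguments: {"type":"object","properties":{"motion":{"type":"array"},"squeeze":{"type":"number"}},"required":["motion"]}

```bash
mkdir -p pics
python3 - <<'E'
from cell import ctrl,cams
import cv2,numpy as np
s=ctrl.observe();print(s['time'],s['position'],s['ee_rot'],s['force'],s['opening'])
for n in("top","scene"):
    p,d=cams.snapshot(n);cv2.imwrite(f"pics/{n}0.png",p[:,:,::-1]);np.savez(f"{n}0.npz",p=p,d=d,**cams.camera_params(n))
E
```

```text
0.0 [ 0.16746389 -0.65367765  0.21792156] [[ 9.68701226e-01  2.48229447e-01 -2.76440511e-04]
 [ 2.48229600e-01 -9.68700585e-01  1.11480122e-03]
 [ 8.93840521e-06 -1.14853003e-03 -9.99999340e-01]] [-0.07930082  0.59397693  0.16870004] 0.9974147137660117
```

View pics/top0.png

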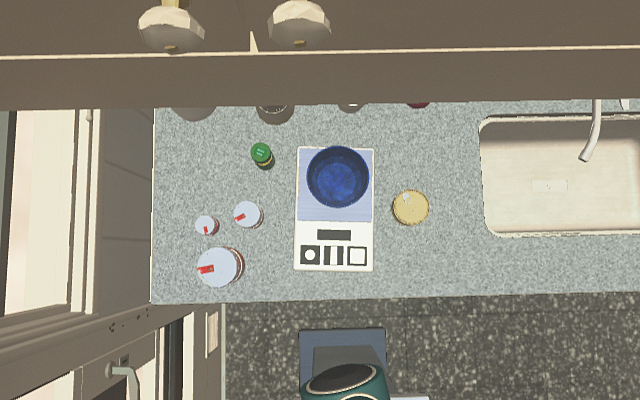

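View pics/scene0.png

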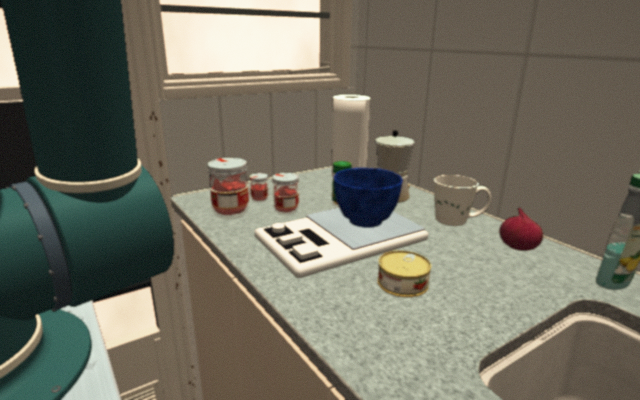

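The top view shows the round key at about (310,254), the bar at (334,255), the square at (357,256), and jars on the left with the big one at (219,267). The scene view agrees. Next I'll measure the keys by colour masks.

Run:
```python
import cv2,numpy as np
f=np.load("top0.npz");p,d=f['p'],f['d'];R,t=f['R'],f['t']
def ray(u,v,z):
    r=R.T@np.array([(u-f['cx'])/f['fx'],(v-f['cy'])/f['fy'],1]);c=-R.T@t
    return c+r*(z-c[2])/r[2]
print("cam",-R.T@t,f['fx'])
g=p.max(2)
m=np.zeros_like(g);m[243:268,298:370]=(g[243:268,298:370]<110)
cs,_=cv2.findContours(m,cv2.RETR_EXTERNAL,cv2.CHAIN_APPROX_NONE)
for c in cs:
    if cv2.contourArea(c)<100: continue
    (u,v),wh,a=cv2.minAreaRect(c);x,y,w,h=cv2.boundingRect(c)
    print("bezel",u,v,wh,a,ray(u,v,.030).round(4))
    k=np.zeros_like(m);cv2.drawContours(k,[cv2.convexHull(c)],-1,1,-1);k=cv2.erode(k,np.ones((3,3)))
    w=(k>0)*np.clip(g.astype(float)-130,0,None);vv,uu=np.indices(g.shape)
    print("  cap",ray((w*uu).sum()/w.sum(),(w*vv).sum()/w.sum(),.040).round(4))
for u,v,n in((219,267,'bigjar'),(247,214,'jar'),(262,154,'spice'),(411,207,'tin'),(338,177,'bowl')):print(n,ray(u,v,.09).round(3),d[v,u])
# scale edges
for u,v in((295,270),(373,271),(374,148),(297,147)):print(ray(u,v,.026).round(4))
from cell import ctrl
s=ctrl.observe();print(s['position'],s['joint_positions'])
```

```text
cam [0.49396361 0.09168883 1.00927362] 414.90438894611566
bezel 357.0 256.0 (18.0, 18.0) 90.0 [4.798e-01 4.000e-04 3.000e-02]
  cap [0.4807 0.0017 0.04  ]
bezel 309.5 254.0 (18.0, 19.0) 90.0 [0.4873 0.1116 0.03  ]
  cap [0.4865 0.1113 0.04  ]
bigjar [0.465 0.308 0.09 ] 0.8725529
jar [0.579 0.247 0.09 ] 0.92450535
spice [0.714 0.213 0.09 ] 0.9215799
tin [ 0.586 -0.119  0.09 ] 0.9809939
bowl [0.658 0.043 0.09 ] 0.975107
[0.451  0.1463 0.026 ]
[ 0.4439 -0.0363  0.026 ]
[ 0.7385 -0.0504  0.026 ]
[0.7452 0.1363 0.026 ]
[ 0.16747524 -0.65370972  0.21798226] [-7.77957208e+01  6.67105425e+00  8.26319676e+01 -4.68972595e-04
  9.07552122e+01 -2.16730962e+00]
```

Emit:
jog_arm([
  [0, 0, 0, 0, 0, 0.15, 0],
  [0, 0, 0, 0, 0, 0.15, 0],
  [0, 0, 0, 0, 0, 0.15, 0],
  [0, 0, 0, 0, 0, 0.16, 0],
  [0, 0, 0, 0, 0, 0, 0],
], squeeze=20)

```text
time: 0.6
position: [0.1675, -0.6538, 0.2183]
ee_rot: [[0.998, -0.056, -0.0], [-0.056, -0.998, 0.001], [-0.0, -0.001, -1.0]]
force: [0.3, 0.0, 1.3]
opening: 0.62
grasp_force: 0.0
```

```bash
cat > h.py <<'E'
from cell import ctrl,cams
import numpy as np
def go(x):
    s=ctrl.observe();print(s['time'],s['position'].round(4) if hasattr(s['position'],'round') else s['position'],'F',np.round(s['force'],2),'open',round(s['opening'],3))
    R=np.array(s['ee_rot']);print('yaw',np.degrees(np.arctan2(R[1,0],R[0,0])),R[2].round(4),'units',(R.T@(np.array(x)-s['position'])/.05).round(3))
E
python3 -c "
from h import *
go([.44,.1,.17])"
```

```text
0.6 [ 0.1675 -0.6538  0.2183] F [0.26 0.01 1.34] open 0.62
yaw -3.185196549466764 [-2.e-04 -6.e-04 -1.e+00] units [  4.604 -15.355   0.974]
```

Emit:
jog_arm([
  [0.23, -0.4, 0, 0, 0, 0, 0],
  [0.23, -0.7, 0, 0, 0, 0, 0],
  [0.23, -0.7, 0, 0, 0, 0, 0],
  [0.23, -0.7, 0, 0, 0, 0, 0],
  [0.23, -0.7, 0, 0, 0, 0, 0],
  [0.23, -0.7, 0, 0, 0, 0, 0],
  [0.23, -0.7, 0, 0, 0, 0, 0],
  [0.23, -0.7, 0, 0, 0, 0, 0],
  [0.23, -0.7, 0, 0, 0, 0, 0],
  [0.23, -0.7, 0, 0, 0, 0, 0],
])

```text
time: 1.6
position: [0.3007, -0.3242, 0.2186]
ee_rot: [[0.999, -0.052, 0.0], [-0.052, -0.999, -0.0], [0.0, 0.0, -1.0]]
force: [0.1, 0.0, -0.6]
opening: 0.001
grasp_force: 0.0
```

Emit:
jog_arm([
  [0.23, -0.7, 0, 0, 0, 0, 0],
  [0.23, -0.7, 0, 0, 0, 0, 0],
  [0.23, -0.7, 0, 0, 0, 0, 0],
  [0.23, -0.7, 0, 0, 0, 0, 0],
  [0.23, -0.7, 0, 0, 0, 0, 0],
  [0.23, -0.7, 0, 0, 0, 0, 0],
  [0.23, -0.7, 0.1, 0, 0, 0, 0],
  [0.23, -0.7, 0.2, 0, 0, 0, 0],
  [0.23, -0.5, 0.2, 0, 0, 0, 0],
  [0, 0, 0, 0, 0, 0, 0],
])

```text
time: 2.6
position: [0.4206, -0.0243, 0.1921]
ee_rot: [[0.999, -0.048, -0.002], [-0.048, -0.999, 0.001], [-0.002, -0.001, -1.0]]
force: [0.3, -1.4, 1.4]
opening: 0.004
grasp_force: 0.0
```

```bash
python3 -c "
from h import *
import cv2
go([.44,.1,.17])
k=cams.camera_params('wrist');p,d=cams.snapshot('wrist');np.savez('w1.npz',p=p,d=d,**k);cv2.imwrite('pics/w1.png',p[:,:,::-1]);print(k['R'],k['t'])"
```

```text
2.6 [ 0.4206 -0.0243  0.1921] F [ 0.29 -1.41  1.42] open 0.004
yaw -2.768450241599723 [-2.1e-03 -7.0e-04 -1.0e+00] units [ 0.269 -2.501  0.444]
[[-4.84152476e-02 -9.98827291e-01 -8.42963946e-05]
 [-9.64563674e-01  4.67325028e-02  2.59678630e-01]
 [-2.59370163e-01  1.26537144e-02 -9.65695087e-01]] [-0.00434938  0.38281585  0.47394607]
```

View pics/w1.png

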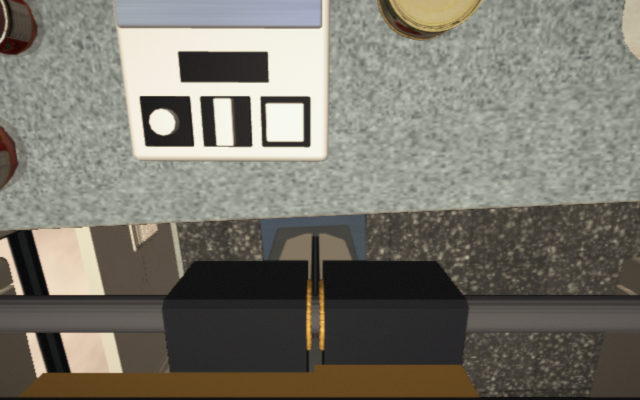

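The wrist view shows the round cap at (163,122), the bar at (224,122) and the square at (285,122), with the fingers shut. I'll refine from here.

```bash
cat >> h.py <<'E'
import cv2
def caps(fn):
    f=np.load(fn);p=f['p'];R,t=f['R'],f['t'];g=p.max(2)
    def ray(u,v,z):
        r=R.T@np.array([(u-f['cx'])/f['fx'],(v-f['cy'])/f['fy'],1]);c=-R.T@t
        return c+r*(z-c[2])/r[2]
    cs,_=cv2.findContours((g<90).astype(np.uint8),cv2.RETR_EXTERNAL,cv2.CHAIN_APPROX_NONE)
    for c in cs:
        r=cv2.minAreaRect(c)
        if not(35<min(r[1]) and max(r[1])<75 and max(r[1])<1.25*min(r[1])):continue
        k=np.zeros_like(g);cv2.drawContours(k,[c],-1,1,-1);k=cv2.erode(k,np.ones((5,5)))
        M=cv2.moments(((k>0)&(g>150)).astype(np.uint8),True)
        if M['m00']<50:continue
        u,v=M['m10']/M['m00'],M['m01']/M['m00']
        print('px',round(u,1),round(v,1),'area',M['m00'],'cap',ray(u,v,.04).round(4),'bezel',ray(*r[0],.03).round(4),'depth z',f['d'][int(v),int(u)])
E
python3 -c "
from h import *
caps('w1.npz');go([.486,.111,.08])"
```

```text
px 284.5 121.9 area 1477.0 cap [ 4.795e-01 -3.000e-04  4.000e-02] bezel [4.795e-01 1.000e-04 3.000e-02] depth z 0.30838212
px 161.8 121.6 area 553.0 cap [0.4851 0.1094 0.04  ] bezel [0.4856 0.1092 0.03  ] depth z 0.30978212
2.65 [ 0.4203 -0.0255  0.1929] F [-0.8  -1.16 -0.27] open 0.006
yaw -2.816624895133143 [-1.5e-03 -1.0e-04 -1.0e+00] units [ 1.182 -2.791  2.257]
```

Emit:
jog_arm([
  [0.17, -0.4, 0.3, 0, 0, 0, 0],
  [0.17, -0.4, 0.3, 0, 0, 0, 0],
  [0.17, -0.4, 0.3, 0, 0, 0, 0],
  [0.17, -0.4, 0.3, 0, 0, 0, 0],
  [0.17, -0.4, 0.3, 0, 0, 0, 0],
  [0.17, -0.4, 0.3, 0, 0, 0, 0],
  [0.15, -0.38, 0.3, 0, 0, 0, 0],
  [0, 0, 0, 0, 0, 0, 0],
  [0, 0, 0, 0, 0, 0, 0],
  [0, 0, 0, 0, 0, 0, 0],
])

```text
time: 3.65
position: [0.4865, 0.108, 0.0896]
ee_rot: [[0.999, -0.054, 0.001], [-0.054, -0.999, -0.0], [0.001, -0.0, -1.0]]
force: [-0.4, 0.0, -0.1]
opening: 0.003
grasp_force: 0.0
```

```bash
python3 -c "
from h import *
go([.4855,.110,.046])"
```

```text
3.65 [0.4865 0.108  0.0896] F [-0.43  0.03 -0.12] open 0.003
yaw -3.1185766836876985 [ 0.001 -0.    -1.   ] units [-0.023 -0.038  0.871]
```

Emit:
jog_arm([
  [-0.02, -0.04, 0.2, 0, 0, 0, 0],
  [0, 0, 0.3, 0, 0, 0, 0],
  [0, 0, 0.25, 0, 0, 0, 0],
  [0, 0, 0.1, 0, 0, 0, 0],
  [0, 0, 0, 0, 0, 0, 0],
  [0, 0, 0, 0, 0, 0, 0],
  [0, 0, 0, 0, 0, 0, 0],
])

```text
time: 4.35
position: [0.4857, 0.1111, 0.0466]
ee_rot: [[0.999, -0.054, 0.001], [-0.054, -0.999, 0.0], [0.001, -0.0, -1.0]]
force: [0.4, 0.8, 0.0]
opening: 0.004
grasp_force: 0.0
```

```bash
python3 -c "
from h import *
import cv2
go([.4855,.110,.0355])
k=cams.camera_params('wrist');p,d=cams.snapshot('wrist');cv2.imwrite('pics/w2.png',p[:,:,::-1])"
```

```text
4.35 [0.4857 0.1111 0.0466] F [0.37 0.83 0.01] open 0.004
yaw -3.1026123886418118 [ 7.e-04 -1.e-04 -1.e+00] units [-0.003  0.022  0.223]
```

View pics/w2.png

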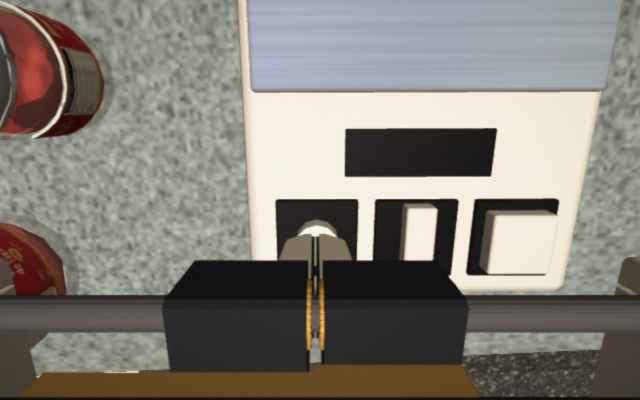

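The shut fingertips are centred over the round cap at (317,230), and the bar at (419,235) and the square are clear of them. I'll press in stages.

Emit:
jog_arm([
  [0, 0, 0.07, 0, 0, 0, 0],
  [0, 0, 0.06, 0, 0, 0, 0],
  [0, 0, 0.03, 0, 0, 0, 0],
  [0, 0, 0.02, 0, 0, 0, 0],
  [0, 0, 0, 0, 0, 0, 0],
  [0, 0, 0, 0, 0, 0, 0],
])

```text
time: 5.0
position: [0.4855, 0.111, 0.0373]
ee_rot: [[0.999, -0.054, 0.0], [-0.054, -0.999, 0.0], [0.0, -0.0, -1.0]]
force: [1.0, 0.1, 3.7]
opening: 0.004
grasp_force: 1.8
```

Emit:
jog_arm([
  [0, 0, 0.02, 0, 0, 0, 0],
  [0, 0, 0.02, 0, 0, 0, 0],
  [0, 0, 0, 0, 0, 0, 0],
  [0, 0, 0, 0, 0, 0, 0],
])

```text
time: 5.4
position: [0.4855, 0.111, 0.0353]
ee_rot: [[0.999, -0.054, 0.0], [-0.054, -0.999, 0.0], [0.0, -0.0, -1.0]]
force: [0.9, 0.4, 5.6]
opening: 0.005
grasp_force: 2.7
```

Emit:
jog_arm([
  [0, 0, -0.05, 0, 0, 0, 0],
  [0, 0, -0.15, 0, 0, 0, 0],
  [0, 0, -0.3, 0, 0, 0, 0],
  [0, 0.28, 0, 0, 0, 0, 0],
  [0, 0.28, 0, 0, 0, 0, 0],
  [0, 0.28, 0, 0, 0, 0, 0],
  [0, 0.28, 0, 0, 0, 0, 0],
  [0, 0, 0.25, 0, 0, 0, 0],
  [0, 0, 0, 0, 0, 0, 0],
  [0, 0, 0, 0, 0, 0, 0],
])

```text
time: 6.4
position: [0.482, 0.0551, 0.047]
ee_rot: [[0.999, -0.054, -0.001], [-0.054, -0.999, 0.0], [-0.001, 0.0, -1.0]]
force: [-0.4, 0.4, -0.8]
opening: 0.002
grasp_force: 0.0
```

```bash
python3 -c "
from h import *
import cv2
go([.483,.055,.0355])
p,d=cams.snapshot('wrist');cv2.imwrite('pics/w3.png',p[:,:,::-1])"
```

```text
6.4 [0.482  0.0551 0.047 ] F [-0.44  0.41 -0.77] open 0.002
yaw -3.1134614725145284 [-0.0012  0.     -1.    ] units [0.02  0.002 0.229]
```

View pics/w3.png

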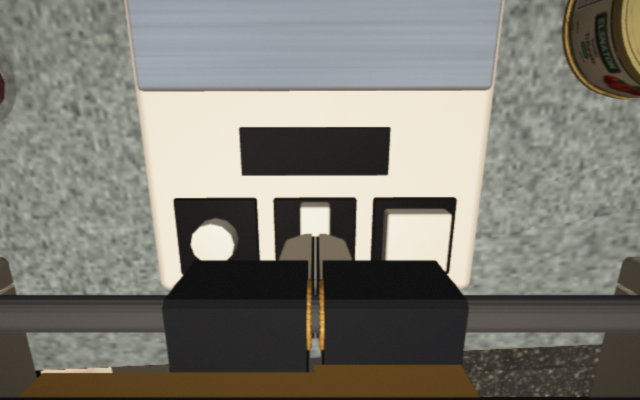

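The fingers are centred on the bar at (315,218), the round cap at (213,243) is back up, and the square is clear at (417,238).

Emit:
jog_arm([
  [0, 0, 0.07, 0, 0, 0, 0],
  [0, 0, 0.06, 0, 0, 0, 0],
  [0, 0, 0.04, 0, 0, 0, 0],
  [0, 0, 0.03, 0, 0, 0, 0],
  [0, 0, 0.02, 0, 0, 0, 0],
  [0, 0, 0, 0, 0, 0, 0],
  [0, 0, 0, 0, 0, 0, 0],
])

```text
time: 7.15
position: [0.4824, 0.0552, 0.0368]
ee_rot: [[0.999, -0.054, 0.0], [-0.054, -0.999, 0.0], [0.0, -0.0, -1.0]]
force: [-2.6, 2.6, 3.6]
opening: 0.006
grasp_force: 2.0
```

Emit:
jog_arm([
  [0, 0, 0.02, 0, 0, 0, 0],
  [0, 0, 0.015, 0, 0, 0, 0],
  [0, 0, 0, 0, 0, 0, 0],
  [0, 0, 0, 0, 0, 0, 0],
])

```text
time: 7.55
position: [0.4825, 0.0552, 0.035]
ee_rot: [[0.999, -0.054, 0.0], [-0.054, -0.999, 0.0], [0.0, -0.0, -1.0]]
force: [-2.9, 4.3, 6.1]
opening: 0.008
grasp_force: 2.8
```

Emit:
jog_arm([
  [0, 0, -0.05, 0, 0, 0, 0],
  [0, 0, -0.15, 0, 0, 0, 0],
  [0, 0, -0.4, 0, 0, 0, 0],
  [0, 0, -0.6, 0, 0, 0, 0],
  [-0.1, 0, -0.6, 0, 0, 0, 0],
  [-0.3, 0, -0.6, 0, 0, 0, 0],
  [-0.3, 0, -0.4, 0, 0, 0, 0],
  [-0.3, 0, -0.2, 0, 0, 0, 0],
  [0, 0, 0, 0, 0, 0, 0],
  [0, 0, 0, 0, 0, 0, 0],
])

```text
time: 8.55
position: [0.4326, 0.0577, 0.1848]
ee_rot: [[0.999, -0.054, 0.0], [-0.054, -0.999, -0.0], [0.0, 0.0, -1.0]]
force: [0.0, -0.1, -0.3]
opening: 0.002
grasp_force: 0.0
```

```bash
python3 -c "
from h import *
import cv2
go([.483,.055,.0355])
p,d=cams.snapshot('wrist');q,_=cams.snapshot('scene');cv2.imwrite('pics/w4.png',cv2.resize(np.vstack([p,q])[:,:,::-1],(480,600)))
print(np.abs(q.astype(int)-np.load('scene0.npz')['p']).max(2)[230:,400:640].mean())"
```

```text
8.55 [0.4326 0.0577 0.1848] F [ 0.01 -0.11 -0.33] open 0.002
yaw -3.105248275133313 [ 5.e-04  3.e-04 -1.e+00] units [ 1.008e+00 -2.000e-03  2.986e+00]
6.083578431372549
```

View pics/w4.png

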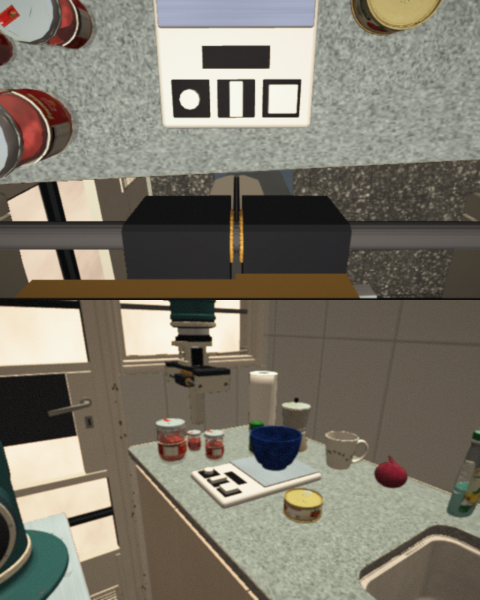

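All three caps are up, at (189,99), (237,99) and (283,99). The bowl is on the plate at (275,447), the surrounding things look undisturbed, and the arm is clear.

```bash
python3 -c "
from cell import sign_off
print(sign_off())"
```

```text
the job is handed in; nothing more can be done
None
```

I pressed the round key, then the bar key, each about 5 mm at about 6 N. In the last pictures all three caps were up, the bowl was on its plate and nothing around had visibly moved; I handed the job in at about 8.7 s with the arm clear.

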